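# Snap the cover plate onto the eyeleting jig

## Robot

A 6-joint arm with a two-finger parallel gripper is mounted at the origin on the work surface. World frame = base frame: x ahead of the robot, y to its left, z up, the work surface at z = 0. Lengths are in m, angles in degrees, forces in N, time in s.
With the tool pointing down it reaches from about 0.3 to 0.875 m from the base axis. Payload 6.4 kg.
Tool frame: the origin (TCP) lies at the very end of the fingers, on their centre line; the grasp point (between the pads) lies 19 mm behind it; y points along the fingers, z is the direction in which the jaws open and shut, and the axes are right-handed (so a half turn about y gives the same grasp; the last joint's range is limited). The gripper opens to 88 mm and grips with 3 to 60 N. Pads are 18 mm wide; open, the fingers measure 123 mm over their backs; the gripper's body (75 mm by 187 mm) begins 45 mm behind the grasp point.
Start: joints at [-79.716, 10.359, 92.074, -0, 77.567, -11.82], TCP at [0.216, -0.533, 0.239] pointing down, gripper open.
Joint ranges: [-171.53, 171.53], [-51.25, 118.39], [17.06, 147.69], [-65.23, 245.23], [0, 150.52], [-178.68, 178.68]. Speed limits (degrees/s): [147.25, 147.25, 172.46, 180, 180, 180].

## Interface

Orientations are given as [roll, pitch, yaw] about the fixed x, y, z axes, in that order (R = Rz(yaw) Ry(pitch) Rx(roll)).
In Python, from bench import arm, optics gives the robot as it stands.
- The arm moves only by the shell command python3 -m crank 'ROWS'. ROWS is JSON, a list of rows, each a list of 5 numbers: the shift along the tool's x, y, z in m, then the turn about the tool's y in rad, then the finger opening in m, from 0 to 0.0881. In form: [[tx, ty, tz, spin, grip], ...]. A call has 1 to 10 rows; each row shifts and turns the commanded pose from where the row before left it, along the tool's axes as they then stand; what a row does not reach is not made up. A row lasts 1/12 s, in which the tool goes at most 41.7 mm and 7.16 degrees, less where a joint would pass 70% of its speed; a pose out of reach is approached as far as the arm can. A call with a gripper value outside its range is refused whole. The fingers move at their own pace and stop on an object; the grip force is fixed at half the most. Time passes only in rows, so rows that do not move let the fingers close. It gives the time, the measured TCP pose, the force and the opening at its end, in the units of the state.
- arm.get_obs(): the state, without advancing time (a new reading comes with each control period).
- optics.capture(name): name is "scene" or "top" or "wrist"; returns a dict with "frame" (384x512x3 uint8, blue, green, red), "range_z" (384x512 float32, m along the optical axis (not along the pixel's ray), 0 where there is no reading), "vertical_fov" (degrees; the focal length in pixels is half the picture's height over the tangent of half this angle, whatever the lens; pixels are square), "cx", "cy" (the principal point, pixels), "T" (4x4, takes a point from camera to world coordinates). Camera axes: x right, y up, looking along -z (the intrinsics and any distortion apply to the point x, -y, -z); pixel columns grow to the right and rows downward; lengths in m; the calibration is good to about 2 mm. The wrist camera is an equidistant fisheye: a pixel r from the principal point sees the ray r / f radians off the axis. A picture is of the moment at which its call begins.
- arm.hand_in(): hands the job in, once; it reports no verdict.
The state is a dict: "t": time; "joint_positions": joint angles; "qvel": joint speeds; "effort": joint torques, N m; "ee_pos": TCP position; "orientation": TCP orientation; "wrist_force": force on the tool from outside, world axes, zero at the start; "torque": the same for the moment, N m; "gripper_width": finger opening in m.
Only numpy, scipy, OpenCV 4.12 (cv2) and the standard library are available. Lean on these libraries where they do the work, as an engineer would, in place of code of your own. Each camera call takes 0.05 s, during which the arm holds its last target. There are 200 camera calls.

## Task

Pick up the yellow cover plate by its black grip, set its four holes over the four snap studs of the eyeleting jig, and press it down gently and evenly until all four corners have clicked and it lies fully home on the studs' shoulders; then let go. The bed under the studs is sprung and gives as you press, so go by feel, keep the plate about level, and do not lean on it hard. Leave the other things on the bench where they are.

Things in the scene. Friction and masses are not known exactly. Their poses are not given: they have to be found in the camera images.
- plate: Yellow cover plate (loose, about 0.2 kg), 140 (x) x 100 (y) x 4 mm, lying flat on the bench at the start with its black grip up; origin at the centre of its underside, x along the 140 mm side, z up out of its top face. Its hole pattern is the same after a half turn about z, so it may go on either way round.
- plate_grip (a point): Centre of the plate's black grip, a block 60 (x) x 20 (y) x 36 mm high standing in the middle of the plate's top. This point is 22 mm above the plate's underside, 18 mm above its top face and 18 mm below the grip's top. Pinch the grip from above across its 20 mm width (along y). Axes as the plate's.
- bed_seat (a point): Centre of the jig's seat, midway between the four stud shoulders at shoulder height: the centre of the plate's underside lies here when fully home. 74 mm above the bench while the bed is unloaded. x along the bed's 170 mm side, z up. The studs are 110 mm apart along x and 70 mm along y.
- bed: Bare steel bed 170 (x) x 130 (y) x 10 mm carrying the four studs; origin at the centre of its underside, 22 mm below bed_seat. It floats on springs above a green block, 190 x 150 x 30 mm, fixed to the bench: it sinks straight down as it is pressed, how softly varies, often 10 mm or more before the snaps give, 20 mm at most (then a hard stop), and rises again when let go.
- hole_a (a point): Centre of the plate's 12 mm hole at its -x -y corner, on the plate's underside; 55 mm (x) and 35 mm (y) from the plate's middle, 22 mm below plate_grip.
- hole_b (a point): Centre of the plate's 12 mm hole at its -x +y corner, on the plate's underside; 55 mm (x) and 35 mm (y) from the plate's middle, 22 mm below plate_grip.
- hole_c (a point): Centre of the plate's 12 mm hole at its +x -y corner, on the plate's underside; 55 mm (x) and 35 mm (y) from the plate's middle, 22 mm below plate_grip.
- hole_d (a point): Centre of the plate's 12 mm hole at its +x +y corner, on the plate's underside; 55 mm (x) and 35 mm (y) from the plate's middle, 22 mm below plate_grip.
- stud_a (a point): Shoulder top (brass, 17 mm wide) of the snap stud at the bed's -x -y corner. A black pin, 9 mm thick, stands 22 mm above it; the top 8.5 mm tapers to a 2 mm tip. Two red spring balls stick out of it along x, 8 mm up. A plate let down lies on the balls 11 mm above the shoulder; pressed, it clicks under them when 4 mm above. Each stud takes 3 to 5 N, all at once 10 to 20 N; 25 N is too much.
- stud_b (a point): Shoulder top of the snap stud at the bed's -x +y corner, 55 mm (x) and 35 mm (y) from bed_seat; like stud_a.
- stud_c (a point): Shoulder top of the snap stud at the bed's +x -y corner, 55 mm (x) and 35 mm (y) from bed_seat; like stud_a.
- stud_d (a point): Shoulder top of the snap stud at the bed's +x +y corner, 55 mm (x) and 35 mm (y) from bed_seat; like stud_a.
- dish_mid (a point): Bystander: round pewter dish of brass eyelets, 110 mm wide, 22 mm high; its centre.
- hammer_grip (a point): Bystander: blue-handled hammer lying on the bench; the middle of its handle.
- jar_mid (a point): Bystander: upright closed jar, 60 mm wide, 90 mm high; its centre.
- die_mid (a point): Bystander: loose steel die standing upright, 28 mm wide, 54 mm high; its centre.
- tray_mid (a point): Bystander: dark wooden tray 55 x 90 x 28 mm, open on top; its centre.
There are look-alikes about, which are no part of the job. Of the things that look like the part that bears bed_seat, the larger one is meant.

How it is judged:
By the outcome, as a careful person would: the job done as asked, in the order asked, and still so for the second after the job is handed in, with the robot touching nothing.
It also fails if it takes over 58 s, if anything falls off the work surface, if the arm or the gripper's body presses on something with over 40 N, if the wrist force passes 120 N, or if a joint passes its speed limit or range.

## Working session

There is one attempt and no reset: what is moved stays moved. The work goes in short steps, Python scripts to look and compute and a shell command to move; the robot and the scene stay as the last step left them, time stands still between calls to the robot, and variables do not carry over. Pictures are saved under pics/ and viewed, about 8 in all and at most 12, crops included, and the job is handed in when it is done.

```bash
mkdir -p pics; ls; cat > h.py <<'E'
import numpy as np, cv2
from bench import arm, optics
def cap(n):
    c=optics.capture(n); c['f']=192/np.tan(np.radians(c['vertical_fov']/2)); return c
def world(c,u,v,z):
    # ray onto plane z (pinhole)
    d=np.array([(u-c['cx'])/c['f'],-(v-c['cy'])/c['f'],-1.0]); T=np.array(c['T'])
    d=T[:3,:3]@d; o=T[:3,3]; return o+d*(z-o[2])/d[2]
def cloud(c):
    v,u=np.mgrid[0:384,0:512]; r=c['range_z']
    P=np.stack([(u-c['cx'])/c['f']*r,-(v-c['cy'])/c['f']*r,-r],-1); T=np.array(c['T'])
    return P@T[:3,:3].T+T[:3,3]
E
python3 - <<'E'
from h import *
print(arm.get_obs())
a=cap('top');b=cap('scene')
for c in(a,b): print(c['vertical_fov'],c['cx'],c['cy'],np.round(c['T'],3).tolist(),{k:v for k,v in c.items() if k not in('frame','range_z','T')})
cv2.imwrite('pics/top.png',cv2.resize(a['frame'],(800,600)));cv2.imwrite('pics/scene.png',cv2.resize(b['frame'],(800,600)))
E
```

```text
pics
{'t': 0.0, 'joint_positions': array([-7.97172009e+01,  1.04021137e+01,  9.21310152e+01, -1.13956655e-03,
        7.75656190e+01, -1.18204395e+01]), 'qvel': array([ 0.0218381 , -0.011724  , -0.09372464, -0.08446799,  0.00352129,
       -0.04270291]), 'effort': array([-6.85185005e-04, -4.33863795e+01, -3.41853225e+01,  7.03658047e-02,
        3.88075167e-02, -1.33017679e-04]), 'ee_pos': array([ 0.2162708 , -0.53221074,  0.23781337]), 'orientation': array([-9.00968818e+01,  1.91392052e-02, -1.57896531e+02]), 'wrist_force': array([0.44944824, 0.96562244, 0.52881159]), 'torque': array([-0.02291337, -0.00849766,  0.02567122]), 'gripper_width': 0.08827773602265966}
49.6260880242489 251.86247446177168 196.09784355806426 [[0.023, 0.986, -0.162, 0.293], [-1.0, 0.023, -0.001, 0.025], [0.003, 0.162, 0.987, 1.473], [0.0, 0.0, 0.0, 1.0]] {'vertical_fov': 49.6260880242489, 'cx': 251.86247446177168, 'cy': 196.09784355806426, 'f': np.float64(415.27775151395576)}
43.59902287192221 256.0511932771248 189.56026010282508 [[-0.522, -0.579, 0.626, 1.451], [0.853, -0.368, 0.371, 0.538], [0.015, 0.728, 0.686, 1.077], [0.0, 0.0, 0.0, 1.0]] {'vertical_fov': 43.59902287192221, 'cx': 256.0511932771248, 'cy': 189.56026010282508, 'f': np.float64(480.0461169216632)}
```

View pics/top.png

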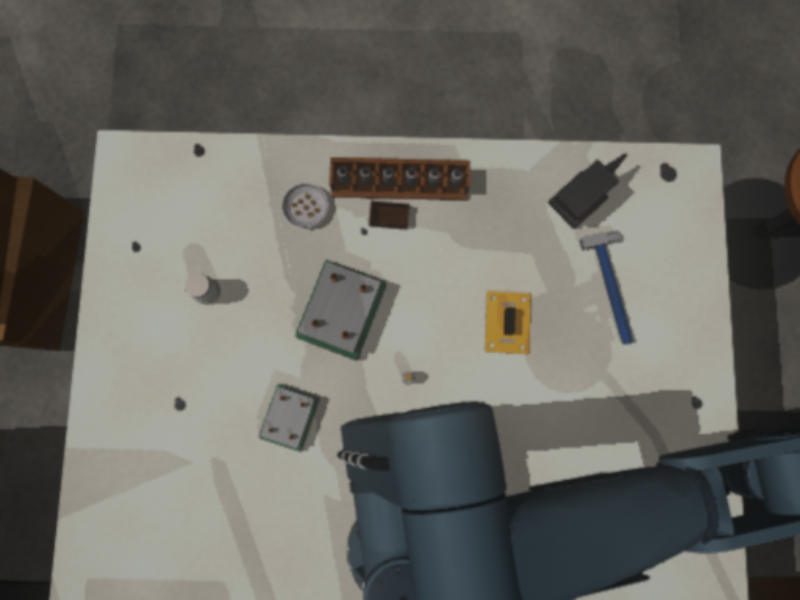

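View pics/scene.png

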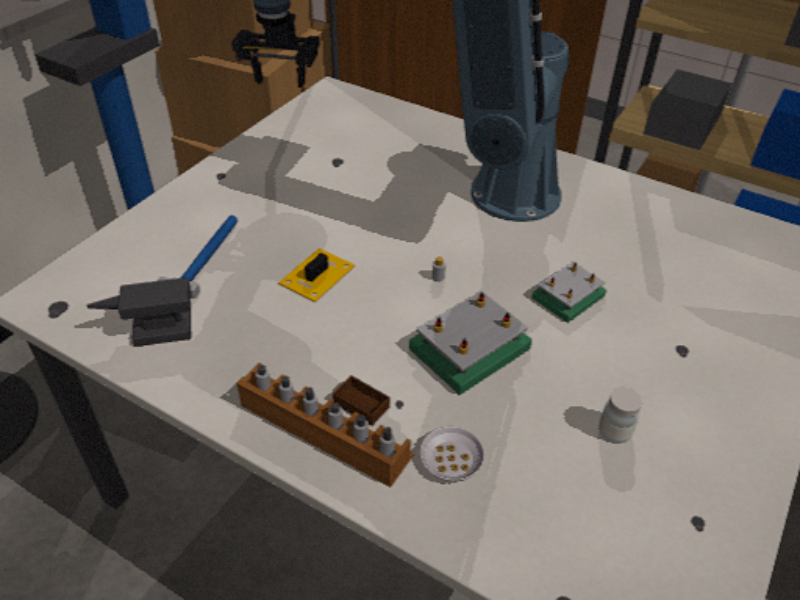

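The top view (800x600) shows the plate at (508,322), the larger jig at (340,308), and the smaller look-alike jig at (290,417). The scene view shows the plate at (317,273) and the jig at (470,335).

```bash
cat > m.py <<'E'
from h import *
for n,pl,bd in(('top',(508,322),(340,308)),('scene',(317,273),(470,335))):
    c=cap(n);P=cloud(c);f=c['frame'];hsv=cv2.cvtColor(f,cv2.COLOR_BGR2HSV)
    v,u=np.mgrid[0:384,0:512]
    near=lambda p,r:np.hypot(u-p[0]/1.5625,v-p[1]/1.5625)<r
    m=((hsv[...,0]>15)&(hsv[...,0]<35)&(hsv[...,1]>120)&(hsv[...,2]>70)&near(pl,45)).astype(np.uint8)
    print(n,'yellow z',np.percentile(P[m>0][:,2],[5,50,95]).round(4))
    cn=max(cv2.findContours(m,0,2)[0],key=cv2.contourArea)[:,0]
    w=np.array([world(c,a,b,.004)[:2] for a,b in cn],np.float32)
    print(' plate rect',cv2.minAreaRect(w),cv2.boxPoints(cv2.minAreaRect(w)).round(4).tolist())
    g=(near(pl,30)&(hsv[...,2]<60)&(P[...,2]>.034)&(P[...,2]<.05)); print(' grip top',g.sum(),P[g].mean(0).round(4))
    if g.sum()>5: print(cv2.minAreaRect(P[g][:,:2].astype(np.float32)))
    b=near(bd,70)&(P[...,2]>.057)&(P[...,2]<.068)&(hsv[...,1]<60)
    b=cv2.morphologyEx(b.astype(np.uint8),cv2.MORPH_OPEN,np.ones((3,3)));print(' bed z',np.median(P[b>0][:,2]))
    cn=max(cv2.findContours(b,0,2)[0],key=cv2.contourArea)[:,0]
    w=np.array([world(c,a,q,.062)[:2] for a,q in cn],np.float32)
    print(' bed rect',cv2.minAreaRect(w),cv2.boxPoints(cv2.minAreaRect(w)).round(4).tolist())
    # red balls z~.082
    r=(((hsv[...,0]<9)|(hsv[...,0]>172))&(hsv[...,1]>130)&(hsv[...,2]>40)&near(bd,60)).astype(np.uint8)
    k,_,st,ce=cv2.connectedComponentsWithStats(r)
    for i in range(1,k):
        if st[i,4]>3: print('  red',st[i,4],ce[i].round(1),world(c,*ce[i],.082).round(4))
    x,y=int(bd[0]/1.5625),int(bd[1]/1.5625)
    cv2.imwrite(f'pics/{n}_bed.png',cv2.resize(f[y-45:y+45,x-50:x+50],(700,630)[:2],interpolation=cv2.INTER_NEAREST)) if 0 else None
    if n=='top': A=f[y-45:y+45,x-50:x+50].copy();
    else: B=f[y-45:y+45,x-50:x+50].copy()
cv2.imwrite('pics/beds.png',cv2.resize(np.hstack([A,B]),(800,360),interpolation=cv2.INTER_CUBIC))
E
python3 m.py
```

```text
top yellow z [-0.0008  0.0046  0.0106]
 plate rect ((0.5056475400924683, -0.2345636487007141), (0.09942218661308289, 0.13748446106910706), 87.39166259765625) [[0.43470001220703125, -0.28110000491142273], [0.5720999836921692, -0.2874000072479248], [0.5766000151634216, -0.18799999356269836], [0.4392000138759613, -0.1817999929189682]]
 grip top 93 [ 0.5033 -0.2319  0.0404]
((0.503704845905304, -0.2319173663854599), (0.02032952755689621, 0.05849766358733177), 83.97776794433594)
 bed z 0.06266599855305655
 bed rect ((0.5221822261810303, 0.14722517132759094), (0.13026359677314758, 0.16964693367481232), 70.30741119384766) [[0.4203999936580658, 0.1145000010728836], [0.5800999999046326, 0.05730000138282776], [0.6240000128746033, 0.18000000715255737], [0.4643000066280365, 0.2371000051498413]]
scene yellow z [-0.0019  0.0027  0.0075]
 plate rect ((0.5062298774719238, -0.2319335639476776), (0.10197728127241135, 0.14066243171691895), 87.7243423461914) [[0.43389999866485596, -0.2800999879837036], [0.5745000243186951, -0.2856999933719635], [0.578499972820282, -0.18379999697208405], [0.43799999356269836, -0.17820000648498535]]
 grip top 64 [ 0.5104 -0.2309  0.0382]
((0.5075542330741882, -0.2310379594564438), (0.020120713859796524, 0.05990244075655937), 89.90925598144531)
 bed z 0.060831598684781385
 bed rect ((0.5250462889671326, 0.14942537248134613), (0.1320948600769043, 0.17172296345233917), 70.67304992675781) [[0.4221999943256378, 0.11550000309944153], [0.5842000246047974, 0.05869999900460243], [0.6279000043869019, 0.18330000340938568], [0.4659000039100647, 0.2401999980211258]]
  red 8 [307.5 190.2] [0.4616 0.1327 0.082 ]
  red 4 [323.5 203.5] [0.487  0.1984 0.082 ]
  red 4 [279.5 206.5] [0.5672 0.095  0.082 ]
  red 8 [296.5 220.2] [0.5892 0.1628 0.082 ]
```

View pics/beds.png

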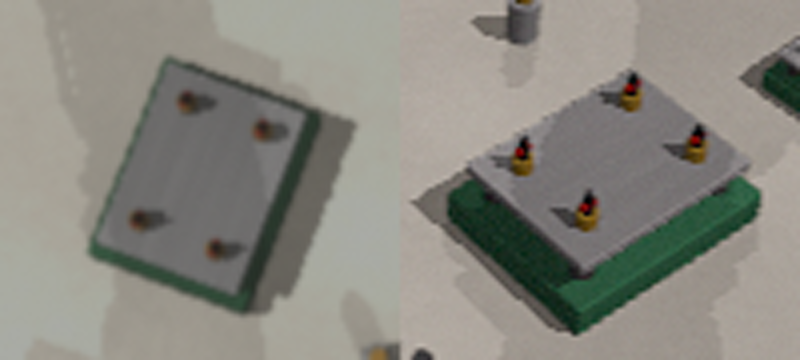

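The crops show the four studs with red balls on the larger jig. Plate and jig sizes match the spec in both views: plate centre about (0.506,-0.233), yaw -2.5°; jig centre about (0.5235,0.148), yaw -19.6°. Next I move above the plate.

```bash
cat >> h.py <<'E'
from scipy.spatial.transform import Rotation as Ro
def delta(p,yaw=None):
    o=arm.get_obs(); R=Ro.from_euler('xyz',o['orientation'],degrees=True).as_matrix()
    d=R.T@(np.array(p)-o['ee_pos']); y=o['orientation'][2]
    s=0 if yaw is None else -np.radians((yaw-y+180)%360-180)
    print('t',round(o['t'],2),'pos',o['ee_pos'].round(4),'ori',o['orientation'].round(2),'F',o['wrist_force'].round(1),'w',round(o['gripper_width'],4),'| delta mm',(d*1000).round(1),'spin',round(s,4))
E
python3 -c "
from h import *
delta([.506,-.2335,.2],177.5)"
```

```text
t 0.2 pos [ 0.2163 -0.5324  0.2382] ori [-9.006e+01  1.000e-02 -1.579e+02] F [-0.1 -0.2 -0.3] w 0.0878 | delta mm [-380.9   38.4 -167.9] spin 0.4294
```

```bash
R='[-0.0272,0.0027,-0.012,0,0.06]'; python3 -m crank '[[-0.0272,0.0027,-0.012,0,0.06],[-0.0272,0.0027,-0.012,0,0.06],[-0.0272,0.0027,-0.012,0,0.06],[-0.0272,0.0027,-0.012,0,0.06],[-0.0272,0.0027,-0.012,0,0.06],[-0.0272,0.0027,-0.012,0,0.06],[-0.0272,0.0027,-0.012,0,0.06],[-0.0272,0.0027,-0.012,0,0.06],[-0.0272,0.0027,-0.012,0,0.06],[-0.0272,0.0027,-0.012,0,0.06]]'
python3 -m crank '[[-0.0272,0.0027,-0.012,0,0.06],[-0.0272,0.0027,-0.012,0,0.06],[-0.0272,0.0027,-0.012,0,0.06],[-0.0272,0.0027,-0.012,0,0.06],[0,0,0,0.1075,0.06],[0,0,0,0.1075,0.06],[0,0,0,0.1075,0.06],[0,0,0,0.1075,0.06],[0,0,0,0,0.06],[0,0,0,0,0.06]]'
python3 - <<'E'
from h import *
delta([.506,-.2335,.1],177.5)
c=cap('wrist'); print(c['vertical_fov'],c['cx'],c['cy'],np.round(c['T'],3).tolist())
cv2.imwrite('pics/w1.png',cv2.resize(c['frame'],(800,600)))
E
```

```text
t: 1.03
ee_pos: [0.424, -0.3179, 0.2115]
orientation: [-90.0, -0.0, -157.9]
wrist_force: [0.1, 0.1, -0.6]
gripper_width: 0.0599
t: 1.87
ee_pos: [0.5059, -0.2337, 0.2007]
orientation: [-90.0, -0.0, 177.7]
wrist_force: [0.2, -0.3, 0.2]
gripper_width: 0.0601
t 1.87 pos [ 0.5059 -0.2337  0.2007] ori [-9.0010e+01 -2.0000e-02  1.7765e+02] F [ 0.2 -0.3  0.2] w 0.0601 | delta mm [ -0.2 100.7  -0.2] spin 0.0026
65.70646984690485 254.1134231145508 190.67509783259 [[-0.041, 0.964, 0.263, 0.575], [-0.999, -0.039, -0.012, -0.237], [-0.001, -0.264, 0.965, 0.346], [0.0, 0.0, 0.0, 1.0]]
```

View pics/w1.png

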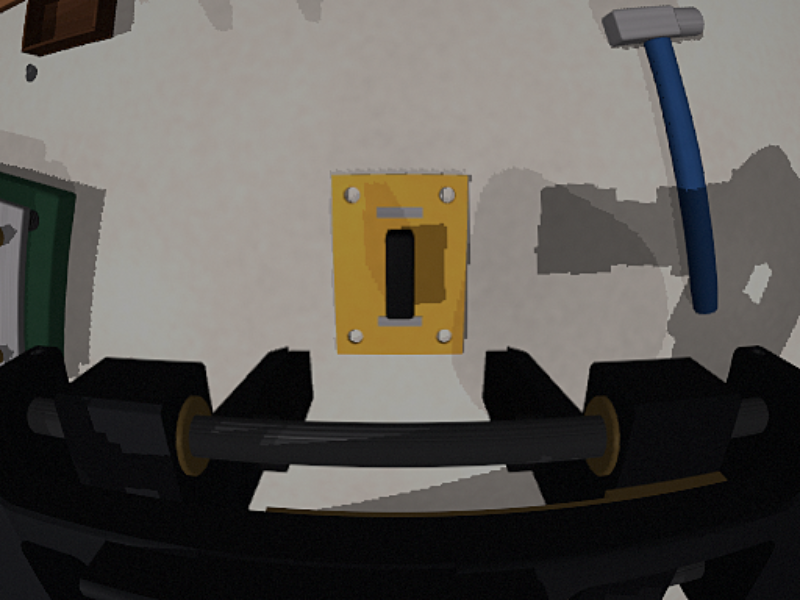

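The wrist view shows the plate between the fingers' line, holes at about (352,195), (447,195), (356,336), (444,336). Next I measure it.

```bash
cat >> h.py <<'E'
def wray(c,uv):
    q=(np.array(uv,float).reshape(-1,2)-[c['cx'],c['cy']])/c['f']
    r=np.linalg.norm(q,axis=1,keepdims=True)+1e-12
    d=np.hstack([q/r*np.sin(r)*[1,-1],-np.cos(r)]); T=np.array(c['T']); return T[:3,3],d@T[:3,:3].T
def wpt(c,uv,z):
    o,d=wray(c,uv); return o+d*((z-o[2])/d[:,2])[:,None]
def rect(w,name):
    (x,y),(a,b),t=cv2.minAreaRect(np.asarray(w,np.float32)); 
    if a<b: a,b,t=b,a,t+90
    print(name,'centre',round(x,4),round(y,4),'size',round(a,4),round(b,4),'yaw',round((t+90)%180-90,2)); return x,y
def holes(c,z,zt=None):
    hsv=cv2.cvtColor(c['frame'],cv2.COLOR_BGR2HSV)
    m=((hsv[...,0]>12)&(hsv[...,0]<35)&(hsv[...,1]>120)&(hsv[...,2]>50)).astype(np.uint8)
    cs,h=cv2.findContours(m,cv2.RETR_CCOMP,cv2.CHAIN_APPROX_NONE)
    i=max(range(len(cs)),key=lambda k:cv2.contourArea(cs[k])); rect(wpt(c,cs[i][:,0],zt or z)[:,:2],'plate')
    out=[]
    for k in range(len(cs)):
        if h[0][k][3]==i and 15<cv2.contourArea(cs[k])<200:
            M=cv2.moments(cs[k]); uv=(M['m10']/M['m00'],M['m01']/M['m00']); p=wpt(c,[uv],z)[0]
            print('  hole?',np.round(uv,1),round(cv2.contourArea(cs[k])),p.round(4)); out.append(p)
    return out
E
python3 - <<'E'
from h import *
c=cap('wrist'); H=holes(c,.003,.004)
hsv=cv2.cvtColor(c['frame'],cv2.COLOR_BGR2HSV)
m=np.zeros((384,512),np.uint8); m[140:212,240:272]=(hsv[140:212,240:272,2]<40)
cn=max(cv2.findContours(m,0,1)[0],key=cv2.contourArea)[:,0]
rect(wpt(c,cn,.04)[:,:2],'grip top'); delta([.506,-.2335,.02],177.5)
E
```

```text
plate centre 0.5049 -0.2354 size 0.1391 0.1002 yaw -2.32
  hole? [283.8 214.4] 76 [ 0.4491 -0.2681  0.003 ]
  hole? [227.1 214.8] 78 [ 0.4515 -0.1984  0.003 ]
  hole? [285.7 124.3] 98 [ 0.5584 -0.2724  0.003 ]
  hole? [224.9 124.4] 96 [ 0.5612 -0.2025  0.003 ]
grip top centre 0.5074 -0.2356 size 0.0607 0.0182 yaw -2.67
t 1.97 pos [ 0.5059 -0.2338  0.2008] ori [-9.0010e+01 -1.0000e-02  1.7763e+02] F [ 0.1 -0.  -0.2] w 0.0603 | delta mm [-1.000e-01  1.808e+02 -3.000e-01] spin 0.0022
```

```bash
python3 -m crank '[[0,0.03,0,0,0.06],[0,0.03,0,0,0.06],[0,0.03,0,0,0.06],[0,0.03,0,0,0.06],[0,0.03,0,0,0.06],[0,0.02,0,0,0.06],[0,0.014,0,0,0.06],[0,0.008,0,0,0.06],[0,0,0,0,0.06],[0,0,0,0,0.06]]'
python3 -m crank '[[0,0,0,0,0.01],[0,0,0,0,0.01],[0,0,0,0,0.0],[0,0,0,0,0.0],[0,0,0,0,0.0],[0,0,0,0,0.0],[0,0,0,0,0.0],[0,0,0,0,0.0]]'
```

```text
t: 2.8
ee_pos: [0.5061, -0.234, 0.0092]
orientation: [-90.0, 0.0, 177.5]
wrist_force: [0.2, 0.5, -0.1]
gripper_width: 0.0599
t: 3.47
ee_pos: [0.5061, -0.234, 0.0092]
orientation: [-90.0, 0.0, 177.5]
wrist_force: [-1.1, -1.2, 2.5]
gripper_width: 0.0198
```

```bash
python3 -m crank '[[0,-0.015,0,0,0],[0,-0.03,0,0,0],[0,-0.03,0,0,0],[0,-0.03,0,0,0],[0,-0.03,0,0,0],[0,-0.03,0,0,0],[0,-0.015,0,0,0],[0,0,-0.015,0,0],[0,0,-0.025,0,0],[0,0,-0.028,0,0]]'
python3 -m crank '[[0,0,-0.028,0,0],[0,0,-0.028,0,0],[0,0,-0.028,0,0],[0,0,-0.028,0,0],[0,0,-0.028,0,0],[0,0,-0.028,0,0],[0,0,-0.028,0,0],[0,0,-0.028,0,0],[0,0,-0.028,0,0],[0,0,-0.028,0,0]]'
python3 -m crank '[[0,0,-0.022,0,0],[0,0,-0.012,0,0],[0,0,0,0.0746,0],[0,0,0,0.0746,0],[0,0,0,0.0746,0],[0,0,0,0.0746,0],[0,0,0,0,0],[0,0,0,0,0],[0,0,0,0,0]]'
python3 - <<'E'
from h import *
delta([.5235,.148,.12],160.4)
c=cap('wrist'); z=arm.get_obs()['ee_pos'][2]-.0092; holes(c,z+.001,z+.004)
cv2.imwrite('pics/w2.png',cv2.resize(c['frame'],(800,600)))
E
```

```text
t: 4.3
ee_pos: [0.5081, -0.1649, 0.1876]
orientation: [-90.1, -0.1, 177.3]
wrist_force: [0.0, -0.1, -1.8]
gripper_width: 0.0195
t: 5.13
ee_pos: [0.5195, 0.116, 0.1869]
orientation: [-90.0, -0.2, 177.5]
wrist_force: [0.5, 0.5, -1.7]
gripper_width: 0.0195
t: 5.88
ee_pos: [0.5224, 0.1477, 0.1883]
orientation: [-90.0, -0.1, 160.5]
wrist_force: [0.1, -0.6, -2.8]
gripper_width: 0.0197
t 5.88 pos [0.5224 0.1477 0.1883] ori [-8.9970e+01 -6.0000e-02  1.6048e+02] F [ 0.1 -0.6 -2.8] w 0.0197 | delta mm [-1.  68.3 -0.7] spin 0.0014
plate centre 0.5526 0.1372 size 0.0994 0.0739 yaw 70.46
```

View pics/w2.png

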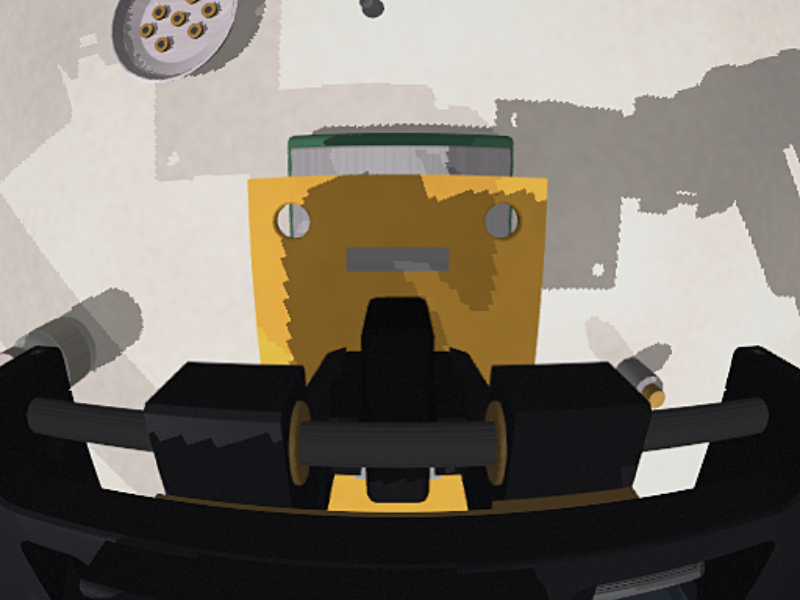

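The plate hangs level, its front holes at (292,221) and (502,221), and it hides the studs. I'll back off 130 mm to see plate and studs in one picture.

```bash
sed -i 's/<200:/<900:/' h.py; python3 -m crank '[[0.02,0,0,0,0],[0.03,0,0,0,0],[0.03,0,0,0,0],[0.03,0,0,0,0],[0.02,0,0,0,0],[0,0,0,0,0],[0,0,0,0,0],[0,0,0,0,0]]'
python3 - <<'E'
from h import *
delta([.5235,.148,.12],160.4)
c=cap('wrist'); z=arm.get_obs()['ee_pos'][2]-.0092; H=holes(c,z+.003,z+.004)
hsv=cv2.cvtColor(c['frame'],cv2.COLOR_BGR2HSV)
r=(((hsv[...,0]<9)|(hsv[...,0]>172))&(hsv[...,1]>130)&(hsv[...,2]>40)).astype(np.uint8)
k,_,st,ce=cv2.connectedComponentsWithStats(r)
for i in range(1,k):
    if st[i,4]>3: print('  red',st[i,4],ce[i].round(1),wpt(c,[ce[i]],.082).round(4))
cv2.imwrite('pics/w3.png',cv2.resize(c['frame'],(800,600)))
E
```

```text
t: 6.6
ee_pos: [0.4012, 0.1914, 0.1893]
orientation: [-90.0, 0.1, 160.4]
wrist_force: [-0.1, 0.1, -2.4]
gripper_width: 0.0199
t 6.6 pos [0.4012 0.1914 0.1893] ori [-9.0030e+01  8.0000e-02  1.6041e+02] F [-0.1  0.1 -2.4] w 0.0199 | delta mm [-129.7   69.5   -0. ] spin 0.0002
plate centre 0.4351 0.1795 size 0.0997 0.0819 yaw 70.42
  hole? [320.4 140.8] 399 [0.4407 0.1409 0.1831]
  hole? [187.3 141. ] 408 [0.4638 0.2061 0.1831]
  red 33 [216.2  98.2] [[0.4879 0.1947 0.082 ]]
  red 31 [298.5  98.2] [[0.4648 0.1292 0.082 ]]
  red 24 [216.  109.9] [[0.4786 0.1983 0.082 ]]
  red 22 [298.7 110. ] [[0.4551 0.1324 0.082 ]]
```

View pics/w3.png

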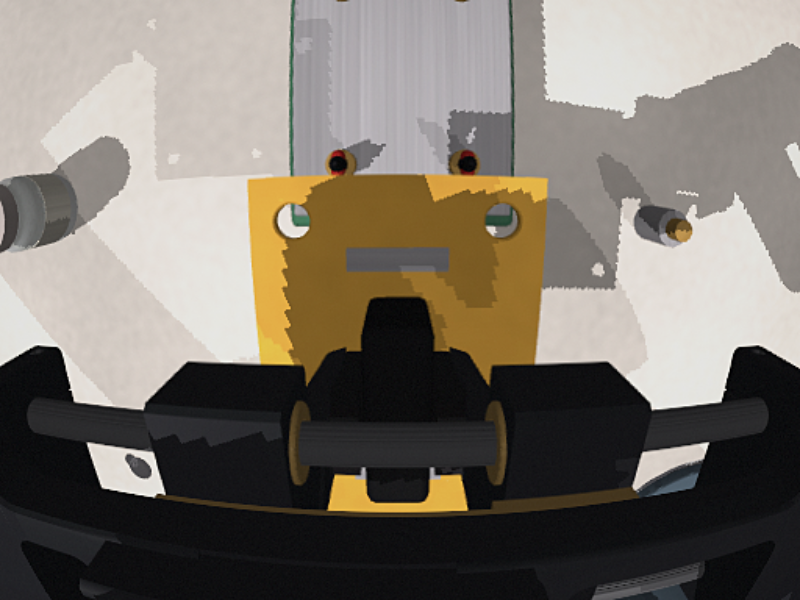

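Red ball pairs give the near studs at (0.4833,0.1965) and (0.4600,0.1308). They are 69.7 mm apart (expected 70), with yaw -19.6°. The hole pair gives 69.2 mm. So the shift is about -131.6 mm in tool x and +2.8 mm in tool z, and I'll then check through the holes.

```bash
python3 -m crank '[[-0.02,0,0.0028,0,0],[-0.03,0,0,0,0],[-0.03,0,0,0,0],[-0.03,0,0,0,0],[-0.0216,0,0,0,0],[0,0.02,0,0,0],[0,0.02,0,0,0],[0,0.02,0,0,0],[0,0,0,0,0],[0,0,0,0,0]]'
cat > look.py <<'E'
from h import *
import sys
o=arm.get_obs(); z=o['ee_pos'][2]-.0092; delta([.5235,.148,.12],160.4)
c=cap('wrist'); H=holes(c,z+.003,z+.004); f=c['frame']
if len(H)==2: print('mid',((H[0]+H[1])/2).round(4))
hsv=cv2.cvtColor(f,cv2.COLOR_BGR2HSV)
r=(((hsv[...,0]<9)|(hsv[...,0]>172))&(hsv[...,1]>130)&(hsv[...,2]>40)).astype(np.uint8)
k,_,st,ce=cv2.connectedComponentsWithStats(r)
for i in range(1,k):
    if st[i,4]>3: print('  red',st[i,4],ce[i].round(1),wpt(c,[ce[i]],.082).round(4))
cv2.imwrite(sys.argv[1],cv2.resize(f[100:200,150:360],(798,380),interpolation=cv2.INTER_CUBIC))
E
python3 look.py pics/w4.png
```

```text
t: 7.48
ee_pos: [0.5231, 0.144, 0.1277]
orientation: [-89.9, -0.2, 160.3]
wrist_force: [0.6, -0.4, -2.0]
gripper_width: 0.0195
t 7.48 pos [0.5231 0.144  0.1277] ori [-89.93  -0.17 160.33] F [ 0.6 -0.4 -2. ] w 0.0195 | delta mm [ 1.   7.7 -3.9] spin -0.0013
plate centre 0.5533 0.1334 size 0.0996 0.074 yaw 70.33
  hole? [320.7 140.9] 388 [0.5625 0.0934 0.1215]
  hole? [187.2 141.3] 386 [0.5856 0.1586 0.1215]
mid [0.574  0.126  0.1215]
  red 17 [195.4 142.8] [[0.582  0.1637 0.082 ]]
```

View pics/w4.png

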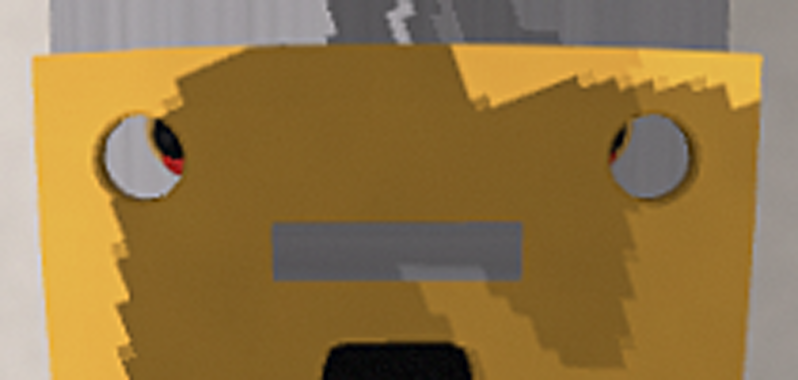

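Through the front holes the pins show at crop (168,138) and (620,140). They sit about symmetric, with the studs roughly 1 mm to the left. I'll correct by (-0.5, -1.0) mm and lower the plate to just above the tips.

```bash
python3 -m crank '[[-0.0005,0,-0.001,0,0],[0,0.006,0,0,0],[0,0.008,0,0,0],[0,0.006,0,0,0],[0,0,0,0,0],[0,0,0,0,0],[0,0,0,0,0]]'
python3 look.py pics/w5.png
```

```text
t: 8.12
ee_pos: [0.5242, 0.1454, 0.1089]
orientation: [-90.0, -0.0, 160.4]
wrist_force: [-0.1, 0.0, -1.9]
gripper_width: 0.0199
t 8.12 pos [0.5242 0.1454 0.1089] ori [-90.    -0.   160.37] F [-0.1  0.  -1.9] w 0.0199 | delta mm [  1.6 -11.1  -2.2] spin -0.0005
plate centre 0.5544 0.1349 size 0.0996 0.074 yaw 70.37
  hole? [320.6 141. ] 379 [0.5636 0.0949 0.1027]
  hole? [187.2 141.4] 376 [0.5866 0.1602 0.1027]
mid [0.5751 0.1275 0.1027]
  red 32 [315.4 147. ] [[0.5577 0.0952 0.082 ]]
  red 23 [193.  147.3] [[0.5818 0.1633 0.082 ]]
```

View pics/w5.png

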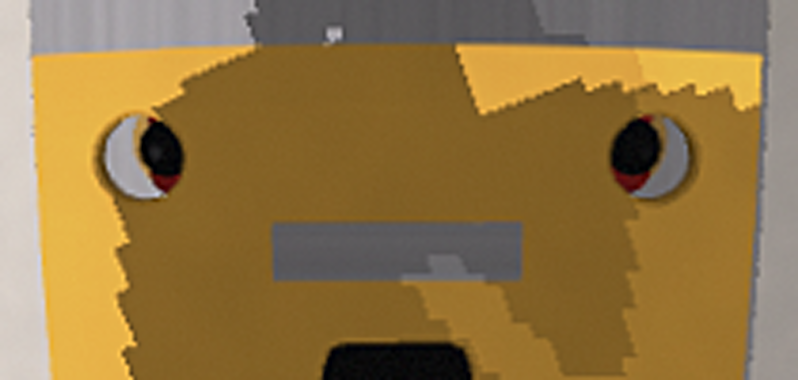

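The pins now sit inside the holes, with a residual of about 0.6 mm in tool z and none in x. I'll lower by feel from here.

```bash
python3 -m crank '[[0,0.002,0.0006,0,0],[0,0.003,0,0,0],[0,0.003,0,0,0],[0,0.002,0,0,0],[0,0,0,0,0],[0,0,0,0,0]]'; python3 -c "
from bench import arm
o=arm.get_obs();print(o['wrist_force'],o['torque'])"
```

```text
t: 8.67
ee_pos: [0.5238, 0.1449, 0.0986]
orientation: [-90.0, -0.0, 160.4]
wrist_force: [-0.8, -0.2, -1.9]
gripper_width: 0.0197
[-0.79323016 -0.21079585 -1.89696453] [ 0.07202805 -0.04073719 -0.00656828]
```

```bash
for i in 1; do python3 -m crank '[[0,0.0015,0,0,0],[0,0.0015,0,0,0],[0,0.001,0,0,0],[0,0,0,0,0],[0,0,0,0,0]]'; python3 -m crank '[[0,0.0015,0,0,0],[0,0.0015,0,0,0],[0,0,0,0,0],[0,0,0,0,0]]'; done; python3 -c "
from bench import arm
o=arm.get_obs();print(o['wrist_force'],o['torque'])"
```

```text
t: 9.08
ee_pos: [0.524, 0.1449, 0.0948]
orientation: [-90.0, -0.0, 160.4]
wrist_force: [-0.0, 0.5, -2.5]
gripper_width: 0.02
t: 9.42
ee_pos: [0.5243, 0.1449, 0.0923]
orientation: [-90.0, 0.0, 160.4]
wrist_force: [-0.9, 0.9, 2.9]
gripper_width: 0.0195
[-0.92124583  0.86351564  2.94184852] [0.09177029 0.21220297 0.02883863]
```

```bash
cat > s.py <<'E'
from bench import arm
import numpy as np
o=arm.get_obs();print('F',o['wrist_force'].round(1),'T',o['torque'].round(2),'z',round(o['ee_pos'][2],4),o['orientation'].round(2))
E
for i in 1 2; do python3 -m crank '[[0,0.001,0,0,0],[0,0.001,0,0,0],[0,0,0,0,0],[0,0,0,0,0]]' >/dev/null; python3 s.py; done
```

```text
F [-2.3  0.5  4. ] T [0.11 0.17 0.02] z 0.0901 [-9.0020e+01  2.0000e-02  1.6037e+02]
F [-1.4  0.3  4.4] T [ 0.17  0.26 -0.01] z 0.0881 [-9.0010e+01  3.0000e-02  1.6037e+02]
```

```bash
python3 -m crank '[[0.0005,0.001,0,0,0],[0,0.001,0,0,0],[0,0,0,0,0],[0,0,0,0,0]]' >/dev/null; python3 s.py;python3 -m crank '[[0,0.001,0,0,0],[0,0.001,0,0,0],[0,0,0,0,0],[0,0,0,0,0]]' >/dev/null; python3 s.py
```

```text
F [-1.1 -0.2  6. ] T [0.03 0.23 0.01] z 0.0865 [-9.0020e+01  8.0000e-02  1.6037e+02]
F [-1.6 -1.2  6.8] T [-0.02  0.27  0.02] z 0.0847 [-9.0030e+01  1.0000e-01  1.6037e+02]
```

```bash
for i in 1; do python3 -m crank '[[0.0005,0.001,0,0,0],[0,0.001,0,0,0],[0,0,0,0,0],[0,0,0,0,0]]' >/dev/null; python3 s.py;python3 -m crank '[[0,0.001,0,0,0],[0,0.001,0,0,0],[0,0,0,0,0],[0,0,0,0,0]]' >/dev/null; python3 s.py; done
```

```text
F [-1.2 -0.9  9.3] T [-0.06  0.23  0.03] z 0.0831 [-9.0040e+01  1.5000e-01  1.6037e+02]
F [ 0.6 -0.9  2.9] T [-0.11 -0.08  0.05] z 0.0797 [-9.0000e+01  4.0000e-02  1.6037e+02]
```

Force fell from about 11 N to 5 N of contact, which fits all four snaps giving at 11 mm sink. I'll press a little more to seat the plate and then look.

```bash
for i in 1; do python3 -m crank '[[0,0.001,0,0,0],[0,0.001,0,0,0],[0,0,0,0,0],[0,0,0,0,0]]' >/dev/null; python3 s.py;python3 -m crank '[[0,0.001,0,0,0],[0,0.001,0,0,0],[0,0,0,0,0],[0,0,0,0,0]]' >/dev/null; python3 s.py; done
python3 look.py pics/w6.png
```

```text
F [ 0.5 -1.5  4.6] T [-0.22  0.04 -0.06] z 0.0781 [-8.9990e+01  3.0000e-02  1.6037e+02]
F [-1.1 -1.5  6.6] T [-0.21  0.11 -0.02] z 0.0763 [-8.9990e+01  3.0000e-02  1.6037e+02]
t 12.08 pos [0.5234 0.145  0.0763] ori [-8.9990e+01  3.0000e-02  1.6037e+02] F [-1.1 -1.5  6.6] w 0.0198 | delta mm [  0.9 -43.7  -2.8] spin -0.0005
plate centre 0.5536 0.1344 size 0.0997 0.074 yaw 70.36
  hole? [322.9 140.5] 514 [0.5626 0.0932 0.0701]
  hole? [184.5 141. ] 513 [0.5865 0.161  0.0701]
mid [0.5746 0.1271 0.0701]
  red 100 [184.3 131. ] [[0.5912 0.1563 0.082 ]]
  red 100 [322.7 130.4] [[0.5693 0.0941 0.082 ]]
  red 80 [185.9 151.8] [[0.5815 0.1592 0.082 ]]
  red 76 [321.6 151.4] [[0.5598 0.0977 0.082 ]]
```

View pics/w6.png

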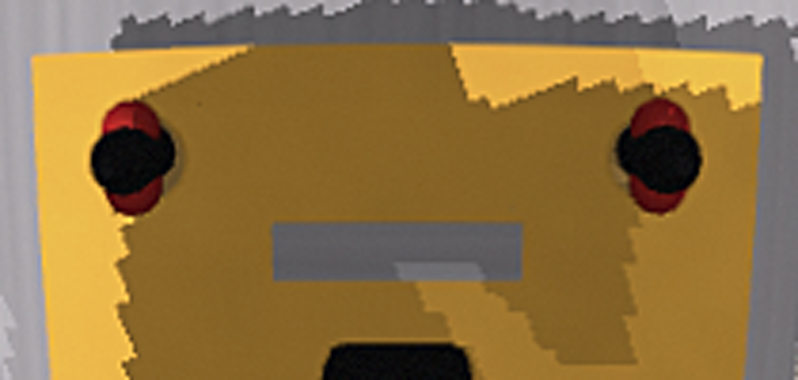

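The front two studs' red balls stand above the plate, so both are clicked. I'll press slightly more and check the rear pair with the scene camera.

```bash
python3 -m crank '[[0,0.001,0,0,0],[0,0.001,0,0,0],[0,0.001,0,0,0],[0,0,0,0,0],[0,0,0,0,0]]' >/dev/null; python3 s.py
python3 - <<'E'
from h import *
c=cap('scene'); x,y=300,210
cv2.imwrite('pics/s2.png',cv2.resize(c['frame'][y-50:y+40,x-60:x+60],(800,600),interpolation=cv2.INTER_CUBIC))
E
```

```text
F [-1.6 -1.9  6.9] T [-0.27  0.3   0.11] z 0.0735 [-8.9990e+01  3.0000e-02  1.6037e+02]
```

View pics/s2.png

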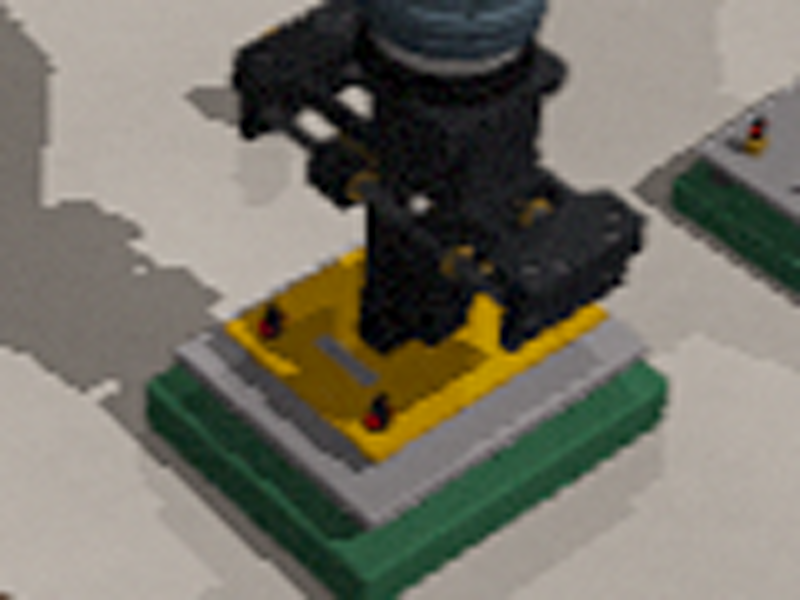

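The scene crop shows the plate lying level and close to the bed, with the front pins proud at (270,320) and (378,412). I'll press once more, a little firmer, to seat it.

```bash
python3 -m crank '[[0,0.001,0,0,0],[0,0.001,0,0,0],[0,0,0,0,0],[0,0,0,0,0]]' >/dev/null; python3 s.py;  python3 -m crank '[[0,0.001,0,0,0],[0,0.001,0,0,0],[0,0,0,0,0],[0,0,0,0,0]]' >/dev/null; python3 s.py
```

```text
F [-2.4 -2.8  9.6] T [-0.29  0.44  0.03] z 0.0717 [-8.9990e+01  3.0000e-02  1.6038e+02]
F [-2.6 -2.  11.2] T [-0.34  0.55 -0.01] z 0.0699 [-8.9990e+01  4.0000e-02  1.6038e+02]
```

Contact is about 13 N at 13 mm sink, which matches the spring with the plate on its shoulders. Next I ease up to nearly zero load, then open the fingers.

```bash
python3 -m crank '[[0,-0.002,0,0,0],[0,-0.002,0,0,0],[0,-0.002,0,0,0],[0,-0.002,0,0,0],[0,-0.002,0,0,0],[0,-0.001,0,0,0],[0,0,0,0,0],[0,0,0,0,0],[0,0,0,0,0]]'; python3 s.py
```

```text
t: 14.02
ee_pos: [0.5233, 0.1451, 0.08]
orientation: [-90.0, 0.0, 160.4]
wrist_force: [0.9, -1.3, 3.7]
gripper_width: 0.0195
F [ 0.9 -1.3  3.7] T [-0.33 -0.18 -0.  ] z 0.08 [-9.0000e+01  2.0000e-02  1.6037e+02]
```

```bash
python3 -m crank '[[0,-0.001,0,0,0],[0,-0.001,0,0,0],[0,0,0,0,0],[0,0,0,0,0]]'; python3 s.py; python3 -m crank '[[0,0,0,0,0.025],[0,0,0,0,0.04],[0,0,0,0,0.06],[0,0,0,0,0.06],[0,0,0,0,0.06],[0,0,0,0,0.06]]'; python3 s.py
python3 -m crank '[[0,-0.01,0,0,0.06],[0,-0.02,0,0,0.06],[0,-0.03,0,0,0.06],[0,-0.03,0,0,0.06],[0,-0.03,0,0,0.06],[0.03,-0.01,0,0,0.06],[0.03,0,0,0,0.06],[0.03,0,0,0,0.06],[0,0,0,0,0.06],[0,0,0,0,0.06]]'
python3 - <<'E'
from h import *
c=cap('wrist');z=.074;H=holes(c,z+.004,z+.004)
cv2.imwrite('pics/w7.png',cv2.resize(c['frame'][:230,100:410],(800,594),interpolation=cv2.INTER_CUBIC))
E
```

```text
t: 14.35
ee_pos: [0.5228, 0.1453, 0.0818]
orientation: [-90.0, -0.0, 160.4]
wrist_force: [0.4, -0.4, 2.1]
gripper_width: 0.0196
F [ 0.4 -0.4  2.1] T [-0.05 -0.06  0.03] z 0.0818 [-9.0000e+01 -4.0000e-02  1.6037e+02]
t: 14.85
ee_pos: [0.523, 0.1452, 0.0818]
orientation: [-90.0, -0.0, 160.4]
wrist_force: [-0.6, -0.2, -0.0]
gripper_width: 0.056
F [-0.6 -0.2 -0. ] T [ 0.07 -0.01  0.02] z 0.0818 [-9.0000e+01 -2.0000e-02  1.6037e+02]
t: 15.68
ee_pos: [0.4376, 0.176, 0.2129]
orientation: [-90.0, 0.1, 160.5]
wrist_force: [0.4, 0.3, 0.6]
gripper_width: 0.0598
plate centre 0.5221 0.1456 size 0.1396 0.0999 yaw -19.62
  hole? [291.9 146.6] 155 [0.4594 0.1303 0.078 ]
  hole? [217.4 146.8] 150 [0.483  0.1972 0.078 ]
  hole? [254.5 134. ] 368 [0.4824 0.1599 0.078 ]
  hole? [254.6  46. ] 369 [0.5616 0.1317 0.078 ]
  hole? [216.7  31.9] 147 [0.5876 0.1602 0.078 ]
  hole? [292.3  31.8] 147 [0.564  0.0933 0.078 ]
```

View pics/w7.png

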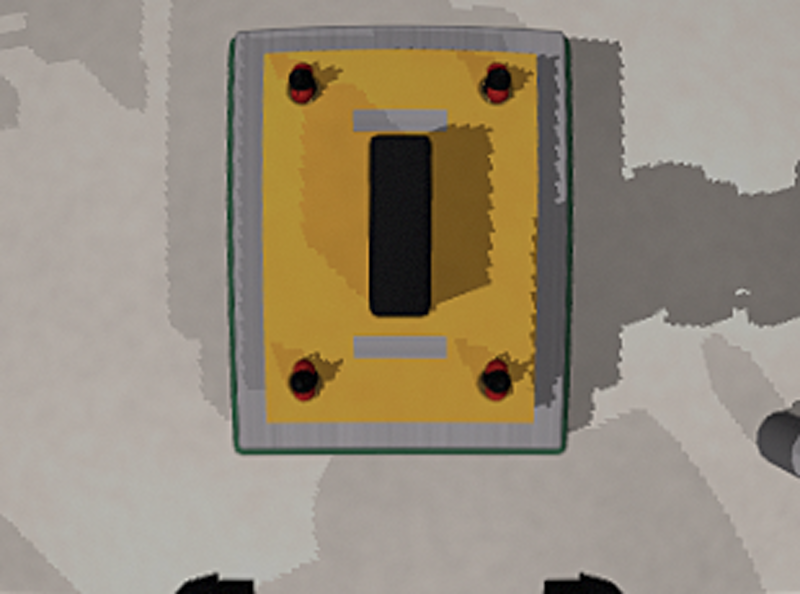

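All four pins stand through the plate with their red balls above it, at (302,83), (497,83), (303,380) and (495,380). I'll do a last depth check and then hand in.

```bash
python3 - <<'E'
from h import *
for n in('top','scene'):
    c=cap(n);P=cloud(c);hsv=cv2.cvtColor(c['frame'],cv2.COLOR_BGR2HSV)
    m=(hsv[...,0]>15)&(hsv[...,0]<35)&(hsv[...,1]>120)&(hsv[...,2]>50)&(np.hypot(P[...,0]-.5235,P[...,1]-.147)<.09)
    Q=P[m]; A=np.c_[Q[:,:2]-[.5235,.147],np.ones(len(Q))]; r=np.ones(len(Q),bool)
    for _ in range(4):
        s=np.linalg.lstsq(A[r],Q[r,2],rcond=None)[0]; r=abs(Q[:,2]-A@s)<.006
    print(n,len(Q),'plane height',s[2].round(4),'slopes deg',np.degrees(s[:2]).round(2))
arm.hand_in()
E
```

```text
top 500 plane height 0.0792 slopes deg [-0.96  0.42]
scene 924 plane height 0.0769 slopes deg [-0.18  0.2 ]
the job is handed in; nothing more can be done
```

The yellow plate is on the larger jig's four studs, clicked down at all four corners and let go. The job was handed in at about 16 s of the 58 s allowed.

I pinched the grip, lined the holes up with the wrist camera, and pressed level. The snaps gave at about 11 N. I then seated the plate with about 13 N, well under the 25 N limit, eased off, and released.

**Last checks:**
- **Clicks:** the wrist picture shows the red balls of all four studs above the plate.
- **Size:** seen at the fully-home height, the plate measures 139.6 x 99.9 mm, matching its given size.
- **Height:** the top face measures 79.2 mm from the top camera and 76.9 mm from the scene camera. Home is 78 mm, so both agree within the 2 mm calibration.
- **Level:** the cameras disagreed slightly on tilt, the scene camera reading about 0.2° and the top camera about 1°. I put that down to depth noise.
- **Side force:** it rose to about 3 N while I pressed, and was gone once I let go.

I did not touch the other things on the bench, but I did not measure them again afterwards.

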